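Lay the green colour sample on the drying rack

ROBOT

A 6-joint arm with a two-finger parallel gripper is mounted at the origin on the work surface. World frame = base frame: x ahead of the robot, y to its left, z up, the work surface at z = 0. Lengths are in mm, angles in rad, forces in N, time in s.
With the tool pointing down it reaches from about 275 to 1000 mm from the base axis. Payload 8.4 kg.
Tool frame: the origin (TCP) lies midway between the tips of the shut fingers; the grasp point (between the pads) lies 19 mm behind it; z points along the fingers, y is the line along which they close (so a half turn about z gives the same grasp; the last joint's range is limited). The gripper opens to 85 mm and grips with 20 to 120 N. Pads are 22 mm wide; open, the fingers measure 114 mm over their backs; the gripper's body (76 mm by 85 mm) begins 54 mm behind the grasp point. The pads swing forward as they close: fully open they stand 13 mm farther back than shut.
Start: joints at [-1.154, 0.353, 1.633, -0, 1.155, -0.002], TCP at [254.164, -570.989, 231.281] pointing down, gripper open.
Joint ranges: [-2.63, 2.63], [-0.92, 2.1], [0.06, 2.66], [-1.3, 4.44], [0, 2.69], [-3.02, 3.02]. Speed limits (rad/s): [2.22, 2.22, 2.79, 3.14, 3.14, 3.14].

INTERFACE

Orientations are given as [roll, pitch, yaw] about the fixed x, y, z axes, in that order (R = Rz(yaw) Ry(pitch) Rx(roll)).
In Python, from rig import r gives the robot as it stands.
- The arm moves only by the shell command python3 -m inch 'ROWS' [OPENING] [FORCE]. ROWS is JSON, a list that holds one entry, the list of rows, each a list of 6 numbers: the shift along the tool's x, y, z scaled (see below), then the turn, a rotation vector about the tool's x, y, z scaled (see below). In form: [[[tx, ty, tz, wx, wy, wz], ...]]. A call has 1 to 8 rows; each row is the pose to reach, as a shift and turn from the pose commanded when the call began, along the tool's axes at that moment, turning the shorter way round; what a row does not reach only later rows make up. The controller multiplies each number of a shift by 20 cm and each number of a turn by pi rad. A row lasts 1/12 s, in which the tool goes at most 41.7 mm and 7.16 degrees, less where a joint would pass 70% of its speed; a pose out of reach is approached as far as the arm can. A call with a number of a shift or a turn outside -1 to 1 is refused whole. A call with a gripper value outside its range is refused whole. OPENING is the gripper's target within -1 to 1 (fully open at 1, half-way at 0, shut at -1), set as the call begins (- or left out, the last holds). The fingers move at their own pace and stop on an object; FORCE is the grip in N (left out, the last holds). Time passes only in rows, so rows that repeat a pose let the fingers close. It gives the time, the measured TCP pose, the force, the opening and the grip force at its end, in the units of the state.
- r.sense(): the state, without advancing time (a new reading comes with each control period).
- r.grab_frame(name): name is "scene" or "top" or "wrist"; returns the picture (420x560x3 uint8, red, green, blue); there is no depth.
- r.camera_info(name): a dict with "K" (3x3 intrinsics, pixels), "rvec" (rotation vector, rad) and "tvec" (3), from world to camera coordinates, as OpenCV has them; the wrist camera has in their place "mount" (4x4, takes a point from camera to tool coordinates, whose origin is the TCP and whose axes are the flange's). Camera axes: x right, y down, z forward; pixel columns grow to the right and rows downward; lengths in mm; the calibration is good to about 2 mm. The wrist camera is an equidistant fisheye: a pixel r from the principal point sees the ray r / f radians off the axis. A picture is of the moment at which its call begins: read the wrist's pose just before it. camera_info takes no time and is no camera call.
- r.sign_off(): hands the job in; it is judged then, once.
The state is a dict: "clock": time; "qpos": joint angles; "qvel": joint speeds; "joint_efforts": joint torques, N m; "eef_pos": TCP position; "tcp_rot": TCP orientation; "contact_force": force on the tool from outside, world axes, zero at the start; "wrist_torque": the same for the moment, N m; "opening": opening from 0.0 (shut) to 1.0 (fully open); "grasp_force": force on a finger pad.
Only numpy, scipy, OpenCV 4.12 (cv2) and the standard library are available. Lean on these libraries where they do the work, as an engineer would, in place of code of your own. Each camera call takes 0.05 s, during which the arm holds its last target. There are 200 camera calls.

TASK

The green sample panel lies flat on the plywood riser, too thin to be picked up there: slide it towards the drying rack until about a third of its length sticks out over the riser's edge. Then pinch it by its overhanging end and lay it flat, crosswise and centred on the two bars of the drying rack. Leave the blue panel where it is, and do not let the green one fall.

Things in the scene. Friction and masses are not known exactly. Their poses are not given: they have to be found in the camera images.
- green_panel_mid (a point): Green sample panel: a loose flat aluminium plate painted in greens, 50 mm wide (its x), 170 mm long (its y), 3 mm thick, about 70 g. The point is its centre, half-way up; z is up. Its long axis lies roughly square to the riser's edge. Closed fingertips pressed lightly (5 to 15 N) on its middle drag it over the smooth riser. Under and beside an overhanging end there is free space.
- blue_panel_mid (a point): Blue sample panel, the same shape and size but painted in blues, lying beside the green one on the riser; the point is its centre. It stays there.
- riser: Plywood riser, fixed to the table: a low stand with a flat rimless top 240 mm (its x) by 230 mm (its y), 70 mm above the table. The origin is on the table under the middle of the top; z is up. The edge to slide over is the straight one on its -y side, 115 mm from the origin, facing the drying rack.
- rack: Drying rack, fixed: a black base 100 by 100 mm with two parallel aluminium bars, each 100 mm long (along its x) and 10 mm thick, centre lines at y = -35 and +35 mm, top edges 70 mm above the table. The origin is on the table under the middle; z is up. The panel goes across both bars, its long axis along the rack's y (either way round), its ends about 45 mm beyond the bars.
Mind the look-alikes: they are no part of the job. Of the things that look like the part that bears green_panel_mid, the smaller one is meant. What is shaped like the rack but pink is not meant.

How it is judged:
By the outcome, as a careful person would: the job done as asked, in the order asked, and still so for the second after the job is handed in, with the robot touching nothing.
It also fails if it takes over 46 s, if anything falls off the work surface, if the arm or the gripper's body presses on something with over 40 N, if the wrist force passes 120 N, or if a joint passes its speed limit or range.

## Working session

There is one attempt and no reset: what is moved stays moved. The work goes in short steps, Python scripts to look and compute and a shell command to move; the robot and the scene stay as the last step left them, time stands still between calls to the robot, and variables do not carry over. Pictures are saved under pics/ and viewed, at most 10 in all, crops included, and the job is handed in when it is done.

```bash
mkdir -p pics; python3 - <<'E'
from rig import r
import cv2
s=r.sense();print(s['clock'],s['eef_pos'],s['tcp_rot'],s['opening'])
for n in ['scene','top','wrist']:
    im=r.grab_frame(n);cv2.imwrite(f'pics/{n}0.png',im[:,:,::-1])
    print(n,r.camera_info(n))
E
```

```text
0.0 [ 253.97415932 -570.56385896  230.57488955] [-3.14023312e+00  7.35908088e-06  4.18838167e-01] 0.9996161544964937
scene {'K': array([[451.13465132,   0.        , 287.53024399],
       [  0.        , 451.13465132, 206.21561827],
       [  0.        ,   0.        ,   1.        ]]), 'rvec': array([ 2.06672067,  0.88219604, -0.44966653]), 'tvec': array([-376.57878514, -272.74820414, 1387.44074852])}
top {'K': array([[394.62344455,   0.        , 285.06428999],
       [  0.        , 394.62344455, 210.8402081 ],
       [  0.        ,   0.        ,   1.        ]]), 'rvec': array([ 2.1608115 , -2.15066696,  0.19628179]), 'tvec': array([-128.48499755,  635.12508115,  892.19098762])}
wrist {'K': array([[325.1922621 ,   0.        , 281.12700609],
       [  0.        , 325.1922621 , 211.94934346],
       [  0.        ,   0.        ,   1.        ]]), 'mount': array([[ 5.02524478e-04, -9.51886771e-01, -3.06449544e-01,
         7.75766958e+01],
       [ 9.99998595e-01,  9.68355156e-04, -1.36805780e-03,
        -2.06817353e-01],
       [ 1.59898812e-03, -3.06448426e-01,  9.51885920e-01,
        -1.43196231e+02],
       [ 0.00000000e+00,  0.00000000e+00,  0.00000000e+00,
         1.00000000e+00]])}
```

View pics/top0.png

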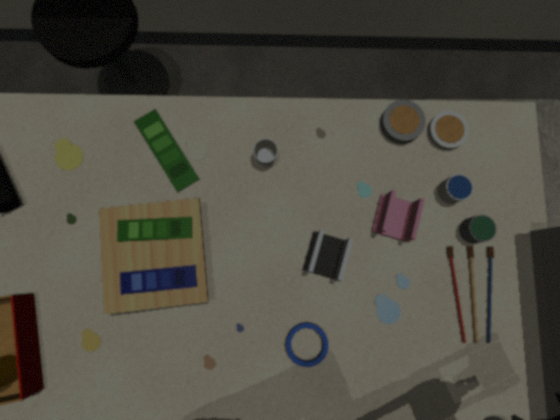

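View pics/scene0.png

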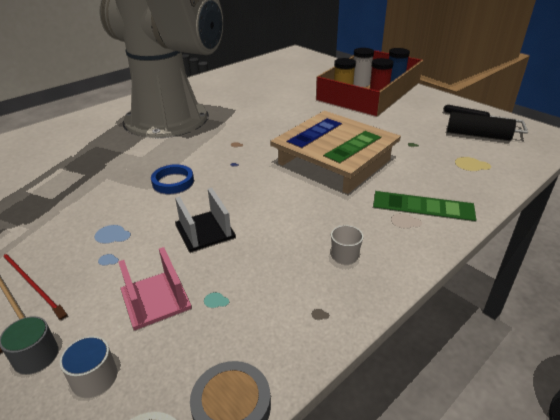

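The top view shows these candidates:
- **Green panels:** one on the riser at (155,229) and a larger loose one on the table at (166,150).
- **Blue panel:** (158,280).
- **Racks:** a black one at (329,256) and a pink decoy at (399,217).

The green panel on the riser and the black rack are the ones meant. Next I'll measure them and check the choice in a close crop.

```bash
cat > h.py <<'E'
import numpy as np,cv2
from scipy.spatial.transform import Rotation as Ro
from rig import r
def pw(n,uv,z):
    i=r.camera_info(n);R=cv2.Rodrigues(i['rvec'])[0]
    d=np.c_[cv2.undistortPoints(np.float64(uv).reshape(-1,1,2),i['K'],None)[:,0],np.ones(len(uv))]@R
    c=-R.T@i['tvec'];return c+d*((z-c[2])/d[:,2])[:,None]
def proj(n,P):
    i=r.camera_info(n);return cv2.projectPoints(np.float64(P),i['rvec'],i['tvec'],i['K'],None)[0][:,0]
def ww(uv,z,s):  # wrist pixel -> world at height z, s=state read before picture
    i=r.camera_info('wrist');K=i['K'];p=(np.float64(uv)-K[:2,2])/K[0,0];t=np.linalg.norm(p,axis=1)[:,None]
    d=np.c_[p*np.sinc(t/np.pi),np.cos(t)]
    R=Ro.from_euler('xyz',s['tcp_rot']).as_matrix();M=i['mount']
    c=R@M[:3,3]+s['eef_pos'];d=d@M[:3,:3].T@R.T
    return c+d*((z-c[2])/d[:,2])[:,None]
def blob(im,ch,m=1.5,box=None):
    f=im.astype(int);o=[c for c in range(3) if c!=ch]
    k=((f[...,ch]>m*f[...,o[0]])&(f[...,ch]>(m if ch==2 else m)*f[...,o[1]])&(f[...,ch]>25)).astype(np.uint8)
    k=cv2.morphologyEx(k,cv2.MORPH_CLOSE,np.ones((5,5),np.uint8))
    if box: b=np.zeros_like(k);x0,y0,x1,y1=box;b[y0:y1,x0:x1]=1;k*=b
    cs=cv2.findContours(k,0,2)[0];return max(cs,key=cv2.contourArea)[:,0]
def rect(P):
    c,s,a=cv2.minAreaRect(np.float32(P[:,:2]));b=cv2.boxPoints((c,s,a));e=b[1]-b[0],b[2]-b[1]
    L=max(e,key=np.linalg.norm);return np.round(c,1),np.round(s,1),round(float(np.degrees(np.arctan2(L[1],L[0])))%180,1)
E
python3 - <<'E'
from h import *
im=cv2.imread('pics/top0.png')[:,:,::-1]
for n,ch,b,z in [('green',1,(105,205,205,250),73),('blue',2,(105,255,205,300),73),('tablegreen',1,(120,100,210,195),3)]:
    print(n,rect(pw('top',blob(im,ch,1.3,b),z)))
f=im.astype(int)
b=np.zeros(im.shape[:2],np.uint8);b[190:320,90:215]=1
k=((f[...,0]>f[...,2]*1.35)&(f[...,0]>70)).astype(np.uint8)*b
k=cv2.morphologyEx(k,3,np.ones((25,25)));k=cv2.morphologyEx(k,2,np.ones((5,5)))
c=max(cv2.findContours(k,0,2)[0],key=cv2.contourArea)[:,0];print('riser',rect(pw('top',c,70)),pw('top',c,70).mean(0))
cv2.imwrite('pics/crop.png',cv2.resize(np.hstack([im[185:325,85:225],im[185:325,290:430]])[:,:,::-1],(800,400),interpolation=2))
E
```

```text
green (array([588.9, 174.1]), array([ 46.3, 166. ]), 93.0)
blue (array([474.5, 160.6]), array([ 45.8, 165.8]), 95.9)
tablegreen (array([798.9, 177.2]), array([218.3,  61.6]), 33.0)
riser (array([530.2, 176.7]), array([242.1, 232.2]), 6.6) [532.0663318  162.39650615  70.        ]
```

View pics/crop.png

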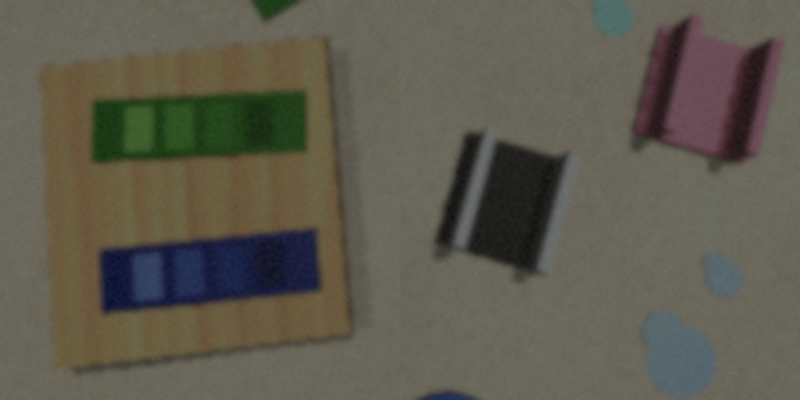

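The crop confirms it. The left half shows the green panel at (200,126) on the riser and the blue panel below it. The right half shows the black rack with two silver bars, with ends at about (488,132)–(462,245) and (573,155)–(545,270), and the pink decoy beside it.

```bash
cat >> h.py <<'E'
def togo(x,y,z,yawdeg):
    s=r.sense();R=Ro.from_euler('xyz',s['tcp_rot']).as_matrix()
    T=Ro.from_euler('xyz',[np.pi,0,np.radians(yawdeg)]).as_matrix()
    print('t',round(s['clock'],2),'pos',np.round(s['eef_pos'],1),'F',np.round(s['contact_force'],1),'op',round(s['opening'],3),'grip',round(s['grasp_force'],1))
    print('rows',np.round(R.T@(np.array([x,y,z])-s['eef_pos'])/200,4),np.round(Ro.from_matrix(R.T@T).as_rotvec()/np.pi,4))
E
python3 - <<'E'
from h import *
p=np.array([(488,132),(462,245),(573,155),(545,270)])/2.857+[150,185]
w=pw('top',p,70);print(w,w.mean(0))
a=w[0]-w[1];b=w[2]-w[3];print(np.linalg.norm(a),np.linalg.norm(b),(w[0]+w[1]-w[2]-w[3])/2,[np.degrees(np.arctan2(v[1],v[0])) for v in(a,b)])
togo(589,174,200,93)
E
```

```text
[[ 585.372735   -208.20309262   70.        ]
 [ 494.36815092 -186.27352115   70.        ]
 [ 566.97057955 -277.34761067   70.        ]
 [ 474.75009285 -252.71105225   70.        ]] [ 530.36538958 -231.13381917   70.        ]
93.6095103548121 95.45458698764703 [19.01010676 67.79102457  0.        ] [np.float64(-13.54838885274252), np.float64(-14.957184636476216)]
t 0.15 pos [ 254.  -570.7  230.7] F [ 0.5 -0.8  1.2] op 0.999 grip 0.0
rows [ 3.0442 -2.7203  0.1566] [-3.000e-04 -2.000e-04 -3.834e-01]
```

```bash
python3 -m inch '[[[1,-0.9,0,0,0,-0.3],[1,-0.9,0,0,0,-0.3],[1,-0.9,0,0,0,-0.3],[1,-0.9,0,0,0,-0.3],[1,-0.9,0,0,0,-0.3],[1,-0.9,0,0,0,-0.3],[1,-0.9,0,0,0,-0.3],[1,-0.9,0,0,0,-0.3]]]' -1 40; python3 -c "
from h import *
togo(589,174,200,93)"
```

```text
clock: 0.82
eef_pos: [364.6, -321.5, 231.2]
tcp_rot: [-3.141, -0.001, 1.371]
contact_force: [-1.1, -1.5, 0.1]
opening: -0.003
grasp_force: 0.0
t 0.82 pos [ 364.6 -321.5  231.2] F [-1.1 -1.5  0.1] op -0.003 grip 0.0
rows [2.6507 0.6084 0.1597] [-0.     -0.0005 -0.0802]
```

```bash
python3 -m inch '[[[1,0.23,0,0,0,-0.08],[1,0.23,0,0,0,-0.08],[1,0.23,0,0,0,-0.08],[1,0.23,0,0,0,-0.08],[1,0.23,0,0,0,-0.08],[1,0.23,0,0,0,-0.08],[1,0.23,0,0,0,-0.08]]]' >/dev/null; python3 -c "
from h import *
togo(589,174,170,93)"
```

```text
t 1.4 pos [ 450.8 -137.4  231.2] F [-0.  -0.1 -0.6] op -0.003 grip 0.0
rows [1.5234 0.762  0.3058] [-0.0001 -0.     -0.002 ]
```

```bash
python3 -m inch '[[[1,0.5,0,0,0,0],[1,0.5,0,0,0,0],[1,0.5,0,0,0,0],[1,0.5,0,0,0,0],[1,0.5,0,0,0,0],[1,0.5,0,0,0,0],[1,0.5,0,0,0,0]]]' >/dev/null;python3 -m inch '[[[0.4,0.24,0.2,0,0,0],[0.4,0.24,0.2,0,0,0],[0.4,0.24,0.2,0,0,0],[0.4,0.24,0.2,0,0,0],[0.4,0.24,0.2,0,0,0]]]' >/dev/null; python3 -c "
from h import *
s=r.sense();im=r.grab_frame('wrist');cv2.imwrite('pics/w1.png',im[:,:,::-1])
togo(589,174,100,93)
for ch in (1,2):
    c=blob(im,ch,1.3);print(c.min(0),c.max(0),rect(ww(c,73,s)))
"
```

```text
t 2.45 pos [585.9 144.9 191. ] F [-0.8 -0.5 -0.1] op 0.001 grip 0.0
rows [0.1453 0.0222 0.455 ] [-0.0005  0.0003 -0.0035]
[257  68] [319 265] (array([589.5, 174.3]), array([ 49.3, 168.7]), 93.0)
[120  83] [196 271] (array([475.6, 160.3]), array([ 49.6, 168.5]), 96.0)
```

View pics/w1.png

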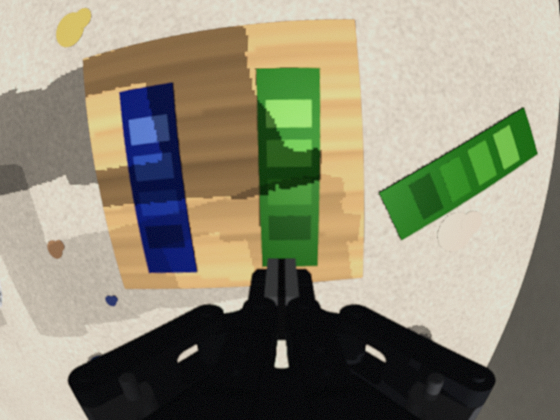

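The wrist view shows the green panel at columns 257–319, rows 68–265. The riser's rack-side corners are at about (126,289) and (362,276).

```bash
python3 -c "
from h import *
s=r.sense()
print(ww([(126,289),(362,276),(355,20),(83,60)],70,s))"
python3 -m inch '[[[0.1457,0.022,0.35,0,0,-0.0035],[0.1457,0.022,0.35,0,0,-0.0035],[0.1457,0.022,0.35,0,0,-0.0035],[0.1457,0.022,0.4,0,0,-0.0035],[0.1457,0.022,0.4,0,0,-0.0035],[0.1457,0.022,0.4,0,0,-0.0035]]]'; python3 -c "
from h import *
togo(589.5,174.3,73,93)"
```

```text
[[428.40187     48.16798699  70.        ]
 [663.90427389  78.1445409   70.        ]
 [637.88290946 304.17813762  70.        ]
 [400.0807486  274.9192726   70.        ]]
clock: 2.95
eef_pos: [590.2, 175.0, 112.6]
tcp_rot: [3.14, -0.0, 1.623]
contact_force: [-0.3, -0.8, -0.7]
opening: 0.003
grasp_force: 0.0
t 2.95 pos [590.2 175.  112.6] F [-0.3 -0.8 -0.7] op 0.003 grip 0.0
rows [-0.0031 -0.0039  0.1981] [ 0.0004 -0.     -0.0002]
```

```bash
python3 -m inch '[[[0,0,0.1,0,0,0],[0,0,0.17,0,0,0],[0,0,0.185,0,0,0],[0,0,0.185,0,0,0],[0,0,0.185,0,0,0]]]'; python3 -m inch '[[[0,0,0.005,0,0,0],[0,0,0.01,0,0,0],[0,0,0.01,0,0,0],[0,0,0.01,0,0,0]]]'
```

```text
clock: 3.37
eef_pos: [590.4, 175.9, 75.7]
tcp_rot: [3.14, -0.0, 1.623]
contact_force: [-0.9, -0.0, 0.4]
opening: -0.001
grasp_force: 0.0
clock: 3.7
eef_pos: [590.2, 176.2, 73.1]
tcp_rot: [3.14, -0.0, 1.624]
contact_force: [-0.1, -0.2, 5.6]
opening: -0.002
grasp_force: 2.6
```

```bash
python3 -m inch '[[[0,0,0.002,0,0,0],[0,0,0.003,0,0,0],[0,0,0.003,0,0,0]]]'
```

```text
clock: 3.95
eef_pos: [590.3, 176.2, 73.1]
tcp_rot: [3.14, -0.0, 1.624]
contact_force: [-1.1, -1.4, 11.7]
opening: 0.001
grasp_force: 5.9
```

```bash
python3 -m inch '[[[-0.01,0,0,0,0,0],[-0.03,0,0,0,0,0],[-0.05,0,0,0,0,0],[-0.07,0,0,0,0,0],[-0.09,0,0,0,0,0],[-0.1,0,0,0,0,0],[-0.1,0,0,0,0,0]]]'; python3 -c "
from h import *
s=r.sense()
im=r.grab_frame('top');print(rect(pw('top',blob(im,1,1.3,(105,200,225,250)),73)))
s=r.sense();im=r.grab_frame('wrist');c=blob(im,1,1.3);print(c.min(0),c.max(0),rect(ww(c,73,s)))
cv2.imwrite('pics/w2.png',im[:,:,::-1])"
```

```text
clock: 4.53
eef_pos: [592.0, 157.0, 73.1]
tcp_rot: [3.139, -0.002, 1.623]
contact_force: [-0.3, 3.0, 8.6]
opening: -0.002
grasp_force: 4.2
(array([592.9, 114.1]), array([45.4, 82.3]), 92.8)
[225 102] [337 311] (array([589.6, 186.6]), array([ 49.6, 106. ]), 93.3)
```

The panel follows the fingers: its far end moved 19 mm for a 19 mm slide. I'll carry on.

```bash
python3 -m inch '[[[-0.02,0,0.001,0,0,0],[-0.045,0,0.001,0,0,0],[-0.07,0,0.001,0,0,0],[-0.095,0,0.001,0,0,0],[-0.12,0,0.001,0,0,0],[-0.14,0,0.001,0,0,0],[-0.15,0,0.001,0,0,0],[-0.15,0,0.001,0,0,0]]]'; python3 -m inch '[[[-0.02,0,0,0,0,0],[-0.045,0,0,0,0,0],[-0.07,0,0,0,0,0],[-0.095,0,0,0,0,0],[-0.12,0,0,0,0,0],[-0.135,0,0,0,0,0],[-0.135,0,0,0,0,0]]]'; python3 -c "
from h import *
s=r.sense();im=r.grab_frame('wrist');c=blob(im,1,1.3);print(c.min(0),c.max(0),rect(ww(c,73,s)))
cv2.imwrite('pics/w2.png',im[:,:,::-1])"
```

```text
clock: 5.3
eef_pos: [593.8, 127.1, 73.1]
tcp_rot: [3.138, -0.002, 1.623]
contact_force: [-0.0, 3.0, 9.7]
opening: 0.002
grasp_force: 4.9
clock: 5.88
eef_pos: [595.2, 99.9, 73.1]
tcp_rot: [3.138, -0.002, 1.623]
contact_force: [1.0, 3.4, 10.1]
opening: -0.001
grasp_force: 5.1
[225 102] [337 311] (array([592.8, 129.5]), array([ 49.6, 106. ]), 93.3)
```

```bash
python3 -m inch '[[[0,0,-0.05,0,0,0],[0,0,-0.2,0,0,0],[0,0,-0.4,0,0,0],[-0.15,0,-0.5,0,0,0],[-0.3,0,-0.5,0,0,0],[-0.45,0,-0.5,0,0,0],[-0.45,0,-0.5,0,0,0],[-0.45,0,-0.5,0,0,0]]]' 1 40; python3 -c "
from h import *
s=r.sense();im=r.grab_frame('wrist');c=blob(im,1,1.3);print(c.min(0),c.max(0),rect(ww(c,73,s)))
c=blob(im,2,1.3);print(rect(ww(c,73,s)))
cv2.imwrite('pics/w3.png',im[:,:,::-1])
im=r.grab_frame('top');print(rect(pw('top',blob(im,1,1.3,(105,200,225,250)),73)))
togo(596.8,35.3,47,93)"
```

```text
clock: 6.6
eef_pos: [598.2, 8.1, 171.9]
tcp_rot: [-3.142, -0.0, 1.621]
contact_force: [-0.5, 0.4, -0.1]
opening: 1.003
grasp_force: 0.0
[250   0] [318 206] (array([595.2,  93.4]), array([ 49.9, 159.6]), 93.3)
(array([478.6, 130.5]), array([ 49.7, 109.6]), 96.0)
(array([588.4, 120.7]), array([ 41.5, 123.6]), 90.4)
t 6.7 pos [598.2   9.7 171.5] F [-1.   0.   0.4] op 1.004 grip 0.0
rows [1.278e-01 2.000e-04 6.225e-01] [-0.0002 -0.0001  0.    ]
```

View pics/w3.png

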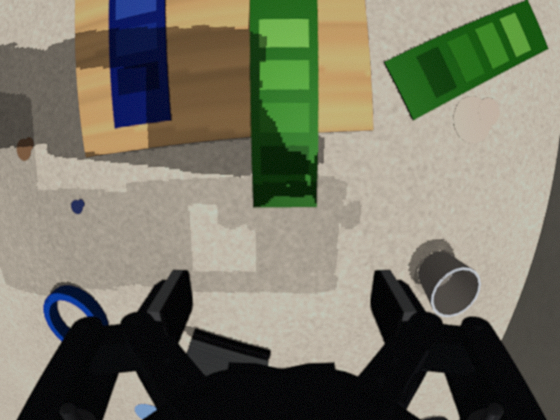

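The near end overhangs cleanly (row 206, columns 252–318), about 55 mm past the riser's edge at row ~140. The blue panel is untouched, so I'll go down and pinch.

```bash
python3 -m inch '[[[0.128,0,0.1,0,0,-0.002],[0.128,0,0.3,0,0,-0.002],[0.128,0,0.5,0,0,-0.002],[0.128,0,0.6,0,0,-0.002],[0.128,0,0.615,0,0,-0.002],[0.128,0,0.615,0,0,-0.002],[0.128,0,0.615,0,0,-0.002]]]' 1 80; python3 -c "
from h import *
togo(598,35.3,48,93)"
```

```text
clock: 7.28
eef_pos: [597.9, 35.6, 49.5]
tcp_rot: [3.14, -0.0, 1.631]
contact_force: [1.5, -0.5, 0.0]
opening: 0.997
grasp_force: 0.0
t 7.28 pos [597.9  35.6  49.5] F [ 1.5 -0.5  0. ] op 0.997 grip 0.0
rows [-0.0015  0.0004  0.0076] [ 0.0003 -0.      0.0024]
```

```bash
python3 -m inch '[[[0,0,0.005,0,0,0],[0,0,0.005,0,0,0],[0,0,0.005,0,0,0],[0,0,0.005,0,0,0],[0,0,0.005,0,0,0],[0,0,0.005,0,0,0],[0,0,0.005,0,0,0],[0,0,0.005,0,0,0]]]' -1 60; python3 -c "
from h import *
s=r.sense();im=r.grab_frame('wrist');cv2.imwrite('pics/w4.png',im[:,:,::-1])
c=blob(im,1,1.3);print(c.min(0),c.max(0),rect(ww(c,73,s)))"
```

```text
clock: 7.95
eef_pos: [597.9, 34.9, 48.1]
tcp_rot: [3.14, -0.0, 1.63]
contact_force: [1.5, 0.1, 6.0]
opening: 0.566
grasp_force: 61.0
[216   0] [357 336] (array([594.9,  86.1]), array([ 51. , 142.4]), 92.5)
```

View pics/w4.png

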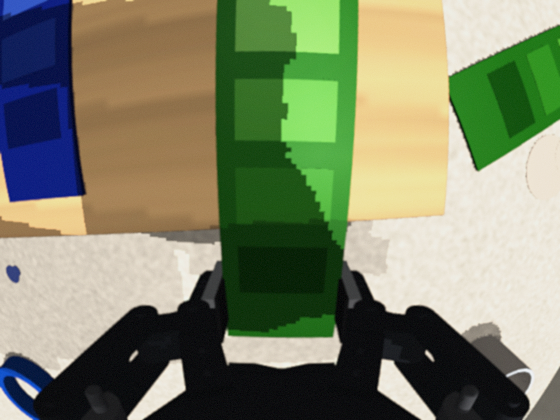

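The plate's overhanging end (rows ~250–335) sits between both pads, with a 61 N grip at an opening of 0.566. I'll lift gently.

```bash
python3 -m inch '[[[0,0,0,0,0,0],[0,0,0,0,0,0],[0,0,-0.02,0,0,0],[0,0,-0.05,0,0,0],[0,0,-0.1,0,0,0],[0,0,-0.16,0,0,0],[0,0,-0.2,0,0,0],[0,0,-0.2,0,0,0]]]' -1 90; python3 -c "
from h import *
s=r.sense();im=r.grab_frame('wrist');cv2.imwrite('pics/w5.png',im[:,:,::-1])
c=blob(im,1,1.3);print(c.min(0),c.max(0),rect(ww(c,113,s)))
im=r.grab_frame('scene');cv2.imwrite('pics/s5.png',cv2.resize(im[100:270,150:430,::-1],(800,486)))"
```

```text
clock: 8.67
eef_pos: [598.5, 34.9, 90.0]
tcp_rot: [3.138, 0.0, 1.63]
contact_force: [0.7, 0.4, -1.0]
opening: 0.551
grasp_force: 92.1
[218   0] [354 337] (array([595.3,  85.4]), array([ 51.4, 145. ]), 92.4)
```

View pics/s5.png

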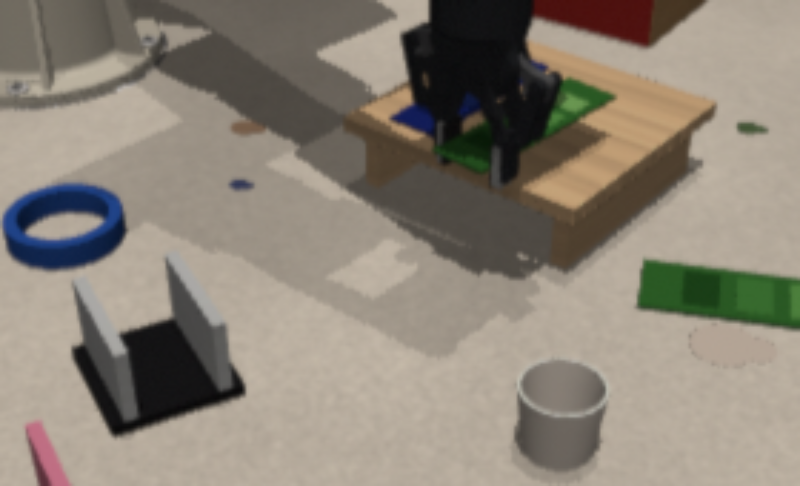

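The panel is held by its end and nearly level, clear of the riser. The rack bar tops in this crop run from about (78,285) to (128,358) and from (172,255) to (222,325). I'll cross-check the rack pose from this camera.

```bash
python3 -c "
from h import *
p=np.array([(80,284),(122,356),(172,255),(220,326)])/2.857+[150,100]
w=pw('scene',p,70);print(w[:,:2],w.mean(0))
# model projected for comparison
c=np.array([530.4,-231.1,70]);a=np.radians(-14.3);X=np.array([np.cos(a),np.sin(a),0]);Y=np.array([-X[1],X[0],0])
P=[c+sx*50*X+sy*Y for sy in(-40,-30,30,40) for sx in(-1,1)]
sc=(proj('scene',P)-[150,100])*2.857
im=cv2.imread('pics/s5.png')[200:460,30:290].copy()
for k in range(0,8,2): cv2.line(im,*[tuple(int(v) for v in (q-[30,200])) for q in sc[k:k+2]],(0,0,255),1)
im2=cv2.resize(cv2.imread('pics/top0.png')[215:295,295:375],(800,800),interpolation=2)[100:700]
tp=(proj('top',P)-[295,215]+.5)*10-[0,100]
for k in range(0,8,2): cv2.line(im2,*[tuple(int(v) for v in q) for q in tp[k:k+2]],(0,0,255),1)
im2=cv2.convertScaleAbs(im2,alpha=2)
cv2.imwrite('pics/chk.png',np.hstack([cv2.resize(im2,(400,300)),cv2.resize(im,(300,300))]))
togo(514.8,-292,120,76)"
```

```text
[[ 489.08411072 -254.27820254]
 [ 578.68195373 -279.12405   ]
 [ 504.81248868 -185.35614883]
 [ 597.80703608 -212.37454068]] [ 542.5963973  -232.78323551   70.        ]
t 8.77 pos [597.4  34.9  88.2] F [ 0.3 -0.4  0.7] op 0.551 grip 92.1
rows [-1.6072 -0.5087 -0.1595] [ 0.0004 -0.0001  0.0966]
```

View pics/chk.png

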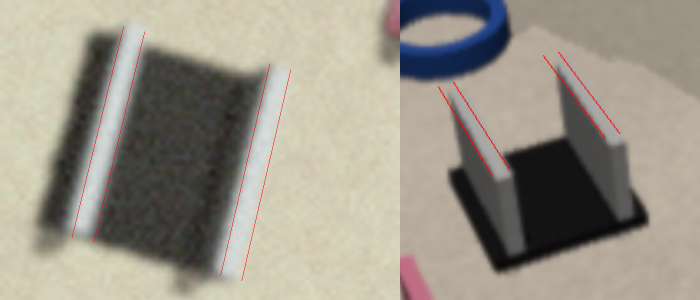

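```bash
python3 -m inch '[[[-0.03,-0.01,-0.05,0,0,0],[-0.1,-0.03,-0.1,0,0,0.01],[-0.2,-0.06,-0.15,0,0,0.02],[-0.32,-0.1,-0.16,0,0,0.03],[-0.44,-0.14,-0.16,0,0,0.04],[-0.56,-0.17,-0.16,0,0,0.05],[-0.68,-0.21,-0.16,0,0,0.06],[-0.8,-0.25,-0.16,0,0,0.07]]]' >/dev/null; python3 -m inch '[[[-0.12,-0.03,0,0,0,0.01],[-0.24,-0.05,0,0,0,0.02],[-0.36,-0.08,0,0,0,0.026],[-0.46,-0.11,0,0,0,0.026],[-0.54,-0.13,0,0,0,0.026],[-0.6,-0.14,0,0,0,0.026],[-0.6,-0.14,0,0,0,0.026]]]'; python3 -c "
from h import *
togo(516.9,-290.5,70,76.2)"
```

```text
clock: 10.02
eef_pos: [508.7, -244.3, 120.0]
tcp_rot: [3.141, 0.001, 1.325]
contact_force: [0.3, 0.0, 0.1]
opening: 0.554
grasp_force: 92.2
t 10.02 pos [ 508.7 -244.3  120. ] F [0.3 0.  0.1] op 0.554 grip 92.2
rows [-0.2139  0.0958  0.2504] [ 0.0001  0.0002 -0.0015]
```

```bash
python3 -m inch '[[[-0.06,0.03,0,0,0,-0.0015],[-0.14,0.065,0,0,0,-0.0015],[-0.2139,0.0958,0,0,0,-0.0015],[-0.2139,0.0958,0.08,0,0,-0.0015],[-0.2139,0.0958,0.16,0,0,-0.0015],[-0.2139,0.0958,0.24,0,0,-0.0015],[-0.2139,0.0958,0.3,0,0,-0.0015],[-0.2139,0.0958,0.3,0,0,-0.0015]]]'; python3 -c "
from h import *
s=r.sense();im=r.grab_frame('top');cv2.imwrite('pics/t6.png',im[:,:,::-1])
a=cv2.resize(cv2.convertScaleAbs(im[200:310,255:395,::-1],alpha=2),(560,440),interpolation=2)
cv2.imwrite('pics/c6.png',a)
im=r.grab_frame('wrist');cv2.imwrite('pics/w6.png',im[:,:,::-1])
c=blob(im,1,1.3);print(c.min(0),c.max(0),rect(ww(c,81,s)))
togo(516.9,-290.5,48,76.2)"
```

```text
clock: 10.68
eef_pos: [517.1, -287.8, 57.0]
tcp_rot: [-3.138, -0.001, 1.333]
contact_force: [-0.6, 0.4, -0.9]
opening: 0.545
grasp_force: 92.2
[216   0] [354 337] (array([ 528.9, -238.8]), array([143.7,  50.9]), 75.4)
t 10.78 pos [ 518.2 -288.2   59.2] F [-0.6 -0.4 -0.5] op 0.549 grip 92.2
rows [-0.0127 -0.0037  0.0562] [-0.0002 -0.0001  0.001 ]
```

View pics/w6.png

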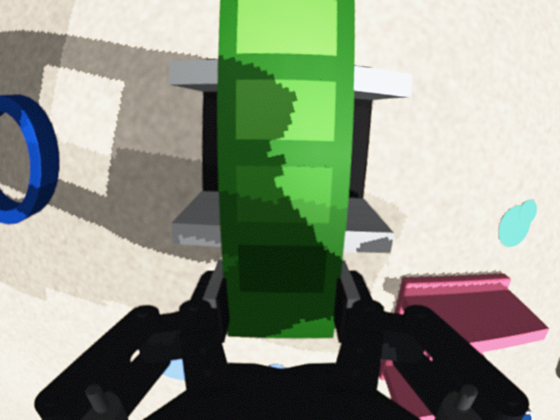

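The panel hovers over both bars of the black rack. The outer corners of the bar tops are at about (170,62), (412,73), (172,245) and (392,251). I'll check the centring from these.

```bash
python3 -c "
from h import *
s=r.sense()
w=ww([(170,62),(412,73),(172,245),(392,251)],70,s)[:,:2];print(w,w.mean(0))
print([round(float(np.linalg.norm(w[i]-w[j])),1) for i,j in((0,1),(2,3),(0,2),(1,3))], [np.degrees(np.arctan2(*(w[i]-w[j])[::-1])) for i,j in((1,0),(3,2),(0,2),(1,3))])
p=ww([(228,337),(334,337)],82,s).mean(0);print('near end',p)
print('centre',p[:2]+85*np.array([np.cos(np.radians(75.6)),np.sin(np.radians(75.6))]))"
```

```text
[[ 496.29033518 -179.2821714 ]
 [ 593.36071872 -206.70199086]
 [ 472.85142347 -257.05552109]
 [ 571.35593292 -283.98564095]] [ 533.46460257 -231.75633107]
[100.9, 102.1, 81.2, 80.4] [np.float64(-15.77358445402419), np.float64(-15.290440295460973), np.float64(73.22852767130215), np.float64(74.10688565158067)]
near end [ 511.81125883 -310.2438846    82.        ]
centre [ 532.94989924 -227.9143159 ]
```

```bash
python3 -m inch '[[[-0.019,0,0,0,0,0.0067],[-0.019,0,0.02,0,0,0.0067],[-0.019,0,0.04,0,0,0.0067],[-0.019,0,0.045,0,0,0.0067],[-0.019,0,0.045,0,0,0.0067],[-0.019,0,0.045,0,0,0.0067]]]'; python3 -m inch '[[[0,0,0.005,0,0,0],[0,0,0.01,0,0,0],[0,0,0.01,0,0,0],[0,0,0.01,0,0,0]]]'
```

```text
clock: 11.28
eef_pos: [517.2, -291.5, 50.5]
tcp_rot: [-3.142, -0.0, 1.312]
contact_force: [0.2, 0.1, -0.6]
opening: 0.548
grasp_force: 92.2
clock: 11.62
eef_pos: [517.4, -291.7, 49.1]
tcp_rot: [3.141, 0.0, 1.312]
contact_force: [-2.6, 1.0, 6.2]
opening: 0.552
grasp_force: 92.7
```

Contact is at 6 N, so I'll release gently.

```bash
python3 -m inch '[[[0,0,0,0,0,0],[0,0,0,0,0,0],[0,0,0,0,0,0]]]' -1 20; python3 -m inch '[[[0,0,0,0,0,0],[0,0,0,0,0,0],[0,0,0,0,0,0],[0,0,0,0,0,0],[0,0,0,0,0,0],[0,0,0,0,0,0]]]' 0.6 20;  python3 -c "
from h import *
s=r.sense();im=r.grab_frame('wrist');cv2.imwrite('pics/w7.png',im[:,:,::-1])
c=blob(im,1,1.3);print(c.min(0),c.max(0),rect(ww(c,73,s)))"
```

```text
clock: 11.87
eef_pos: [517.4, -291.7, 49.1]
tcp_rot: [3.141, 0.0, 1.312]
contact_force: [-1.4, 0.6, 6.0]
opening: 0.552
grasp_force: 92.7
clock: 12.37
eef_pos: [517.2, -291.6, 48.4]
tcp_rot: [-3.141, -0.0, 1.312]
contact_force: [-0.5, -0.7, 0.0]
opening: 0.801
grasp_force: 0.0
[216   0] [357 339] (array([ 530.3, -243.3]), array([144.3,  51.3]), 74.3)
```

Released and resting, with no contact force. I'll raise the arm straight up and check the placing.

```bash
python3 -m inch '[[[0,0,-0.03,0,0,0],[0,0,-0.1,0,0,0],[0,0,-0.25,0,0,0],[0,0,-0.45,0,0,0],[-0.1,0,-0.65,0,0,0],[-0.2,0,-0.8,0,0,0],[-0.2,0,-0.8,0,0,0],[-0.2,0,-0.8,0,0,0]]]';  python3 -c "
from h import *
s=r.sense();im=r.grab_frame('wrist');cv2.imwrite('pics/w8.png',im[:,:,::-1])
c=blob(im,1,1.3,(150,0,420,420));print(c.min(0),c.max(0),rect(ww(c,73,s)))
im2=r.grab_frame('scene')[100:280,150:430]
t=r.grab_frame('top');print('blue',rect(pw('top',blob(t,2,1.3,(105,255,205,300)),73)))
cv2.imwrite('pics/f.png',np.hstack([cv2.resize(im,(400,300)),cv2.resize(im2,(400,300))])[:,:,::-1])"
```

```text
clock: 13.08
eef_pos: [507.9, -331.8, 211.3]
tcp_rot: [3.137, 0.002, 1.311]
contact_force: [-0.4, 0.0, -0.8]
opening: 0.8
grasp_force: 0.0
[250   0] [311 177] (array([ 532.4, -235.6]), array([158.4,  51.8]), 74.7)
blue (array([474.5, 160.6]), array([ 45.8, 165.8]), 95.9)
```

View pics/f.png

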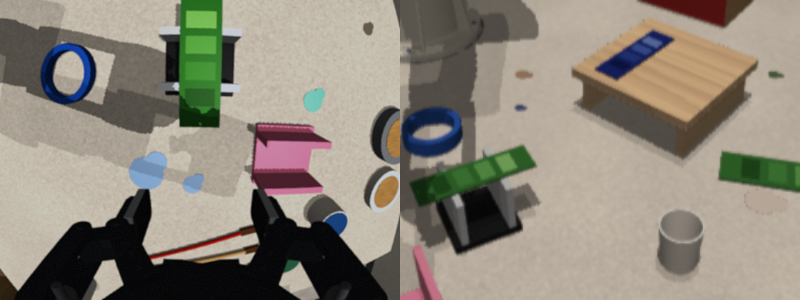

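The panel lies flat across both bars of the black rack. Its centre is about (533,-230) against the rack's (533,-232), and the blue panel hasn't moved. I'm handing it in.

```bash
python3 -c "
from rig import r
print(r.sign_off())"
```

```text
the job is handed in; nothing more can be done
None
```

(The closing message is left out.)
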